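# Turn the barrow wheel until its valve is at the top

## Task

The charcoal barrow's wheel is on the bench stand for pumping up: push it round by its spokes until the valve stem stands straight up from the hub, at the very top (twelve o'clock) of the wheel, and leave it at rest there with the hand away. Do it gently in two or more pushes, stopping part-way and drawing the fingers right out from between the spokes before pushing on; do not grip the spokes or flick the wheel into a spin. Keep off the tyre and the valve stem, and leave the other things on the bench where they are.

Things in the scene. Friction and masses are not known exactly. Their poses are not given: they have to be found in the camera images.
- stand: Dark steel stand bolted to the bench. Origin on the bench straight below the wheel's centre; x level along the axle, away from the robot (yaw 0.1 to 0.5 rad), y left along the wheel, z up. Base plate 12 mm thick, x -80..140, y -180..270 mm. A post (310 mm tall, x 35..75, y 190..230 mm) and a flat bar rising to it carry the axle from behind (bar x 42..54 mm); nothing stands before the wheel (-x side).
- hub (a point): Wheel centre: on the axle line, in the middle plane of the tyre, 185 mm above the bench. The hub is a steel cylinder 44 mm thick on the axle, reaching 48 mm in front of this point (robot side) and 38 mm behind it.
- wheel (a joint): Wheel angle, rad; turns freely either way without limit. 0 or any whole turn (6.283): valve stem at the top. Grows clockwise seen from the robot: the stem lies along (-sin, cos) of it in the stand's y, z. Starts at 1.92 to 4.36 (valve low). The bearing drags with about 0.2 N m: 3 to 4 N on a spoke moves the wheel, and it stays where it is left, hardly coasting after a slow push.
- spokes: Five straight steel bars, 10 mm thick, 72 degrees apart, at 36, 108, 180, 252 and 324 degrees from the valve. Dished towards the robot: from 18 mm off the axle line and 40 mm in front (stand's -x) of the wheel's middle plane, to 112 mm off in that plane (at 70 mm off: 18 mm in front). Origin as hub; z towards the valve, x away from the robot; turns with the wheel.
- tyre: Black rubber tyre on a grey rim, 300 mm across outside, 38 mm thick (19 mm to either side of the wheel's middle plane); the opening inside the rim is 216 mm across. Origin at the wheel centre, axes as spokes. Not to be pushed on.
- valve: Valve stem: short rod 37 mm long, black rubber foot 15 mm thick, brass shank 9 mm, black cap 12 mm; stands on the inside of the rim, in the wheel's middle plane, midway between two spokes, and points in to the hub without reaching it (cap end 75 mm off the axle line). Origin at its foot, 112 mm off the axle line; z from the hub outwards, vertical when the job is done.
- hammer: Bystander: hammer lying on the bench.
- spanner: Bystander: spanner lying on the bench in front of the wheel.
- brush: Bystander: brush lying on the bench.
- oil_tin: Bystander: round dark tin, 66 mm across, 100 mm tall, in front of the wheel.
- jar: Bystander: amber glass jar, 70 mm across, 85 mm tall.
- mug: Bystander: white mug, 80 mm across, 90 mm tall.
- rivet_tray: Bystander: open steel tray in front of the wheel, 120 x 90 x 35 mm.

How it is judged:
On the way, in this order (a step that is already met when the one before it is completed fails the run):
1. the fingers push a spoke and have turned the wheel far enough to move the valve foot 50 mm from its start (contact force between the fingers and spokes above 0.3 N and distance of valve from where it was at the start of the episode above 0.05 m).
2. part-way (valve still more than 0.3 rad from straight up) the fingers are off the wheel and drawn out from between the spokes to the robot side (or 0.2 m from the hub) for 0.1 s (contact force between the fingers and spokes below 0.05 N and (x of the grasp point in the frame of stand below -0.055 m or distance between the grasp point and hub above 0.2 m) and angle between valve's own z axis and vertical above 0.3 rad and distance of valve from where it was at the start of the episode above 0.05 m), for 0.1 s.
3. the fingers push a spoke again (contact force between the fingers and spokes above 0.3 N).
At the end, for the whole second after the job is handed in: The valve stem is at the top of the wheel, within 0.12 rad (7 degrees) of straight up from the axle, and the wheel is at rest (under 0.05 rad/s) (angle between valve's own z axis and vertical below 0.12 rad and velocity of joint wheel between -0.05 and 0.05 rad/s); the robot touches nothing.
It fails at once if the tyre is pushed (over 4 N) (contact force between any of the fingers, the arm and tyre above 4 N).
It fails at once if the valve stem is touched (over 1 N) (contact force between any of the fingers, the arm and valve above 1 N).
It fails at once if a spoke is gripped or forced (over 36 N) (contact force between the fingers and spokes above 36 N).
It fails at once if the wheel is flicked into a spin (over 4 rad/s) (velocity of joint wheel above 4 rad/s or velocity of joint wheel below -4 rad/s).
It fails at once if another thing on the bench is moved by more than 30 mm (distance of any of hammer, spanner, brush, oil_tin, jar, mug, rivet_tray from where it was at the start of the episode above 0.03 m).
It also fails if it takes over 51 s, if anything falls off the work surface, if the arm or the gripper's body presses on something with over 40 N, if the wrist force passes 120 N, or if a joint passes its speed limit or range.

## Robot

A 6-joint arm with a two-finger parallel gripper is mounted at the origin on the work surface. World frame = base frame: x ahead of the robot, y to its left, z up, the work surface at z = 0. Lengths are in m, angles in rad, forces in N, time in s.
With the tool pointing down it reaches from about 0.35 to 0.875 m from the base axis. Payload 4.2 kg.
Tool frame: the origin (TCP) lies midway between the tips of the shut fingers; the grasp point (between the pads) lies 19 mm behind it; z points along the fingers, y is the line along which they close (so a half turn about z gives the same grasp; the last joint's range is limited). The gripper opens to 85 mm and grips with 20 to 120 N. Pads are 22 mm wide; open, the fingers measure 114 mm over their backs; the gripper's body (76 mm by 85 mm) begins 54 mm behind the grasp point. The pads swing forward as they close: fully open they stand 13 mm farther back than shut.
Start: joints at [1.378, 0.385, 0.008, 0, -1.194, -0.259], TCP at [0.273, 0.562, 0.231] pointing down, gripper open.
Joint ranges: [-3.14, 3.14], [-1.21, 2.06], [-1.07, 1.41], [-3.16, 2.05], [-2.99, -0.16], [-3.1, 3.1]. Speed limits (rad/s): [2.79, 2.79, 3.14, 3.14, 3.14, 3.14].

## Interface

Orientations are given as a unit quaternion [x, y, z, w].
In Python, from cell import observe, get_image, camera_params, finish_job, recognise, mark_of gives the robot as it stands.
- The arm moves only by the tool arm_command, never from a script. Its arguments are lists of equal length, an entry for each row: "travel": the shift along the tool's x, y, z in cm, a list of three; "twist": the turn, a rotation vector about the tool's x, y, z in degrees, a list of three; "gripper": the opening, from -1 (shut) to 1 (fully open). A call has 1 to 20 rows; each row shifts and turns the commanded pose from where the row before left it, along the tool's axes as they then stand; what a row does not reach is not made up. A row lasts 1/12 s, in which the tool goes at most 41.7 mm and 7.16 degrees, less where a joint would pass 70% of its speed; a pose out of reach is approached as far as the arm can. A call is refused whole if a number of a shift passes 4.17 or a number of a turn 7.16, either way. A call with a gripper value outside its range is refused whole. The fingers move at their own pace and stop on an object; "grip_force" is the grip in N (left out, the last holds). Time passes only in rows, so rows that do not move let the fingers close. It gives the time, the measured TCP pose, the force, the opening and the grip force at its end, in the units of the state.
- observe(): the state, without advancing time (a new reading comes with each control period).
- get_image(name): name is "side" or "top"; returns the picture (480x640x3 uint8, red, green, blue); there is no depth.
- camera_params(name): a dict with "K" (3x3 intrinsics, pixels), "pose" (4x4, takes a point from camera to world coordinates). Camera axes: x right, y down, z forward; pixel columns grow to the right and rows downward; lengths in m; the calibration is good to about 2 mm. A picture is of the moment at which its call begins. camera_params takes no time and is no camera call.
- finish_job(): hands the job in; it is judged then, once.
Trained networks look in the newest picture that a camera, given by its name, has taken for a name from the list of things; names that differ only in an ending like _2 or _b are one class to them, and where a whole thing is asked for, a point or a joint stands for the part that bears it (a point fixed in the world has none). Each returns a list of dicts, best first, with "p" (0 to 1); they miss things now and then, are a little off and sometimes report something else, mostly with a low value. They report only what shows in the picture. A call takes as long as a camera call.
- recognise(label, camera): "at" ([x, y, z] in m, in world coordinates, good to about 4 mm: the middle of the surface that is visible of it).
- mark_of(label, camera): "at" ([x, y, z] in m, in world coordinates, good to about 4 mm: a listed point, or the origin of a listed thing).
The state is a dict: "time": time; "q": joint angles; "joint_vel": joint speeds; "joint_efforts": joint torques, N m; "tool_pos": TCP position; "eef_rot": TCP orientation; "contact_force": force on the tool from outside, world axes, zero at the start; "moment": the same for the moment, N m; "grip_width": finger opening in m; "grip_force": force on a finger pad.
Only numpy, scipy, OpenCV 4.12 (cv2) and the standard library are available. Lean on these libraries where they do the work, as an engineer would, in place of code of your own. Each camera call takes 0.05 s, during which the arm holds its last target. There are 200 camera calls.

## Working session

There is one attempt and no reset: what is moved stays moved. The work goes in short steps, Python scripts to look and compute and a tool call to move; the robot and the scene stay as the last step left them, time stands still between calls to the robot, and variables do not carry over. Pictures are saved under pics/ and viewed, at most 10 in all, crops included, and the job is handed in when it is done.

Besides the shell and the picture viewer there is one more tool, called after "Emit:" by a JSON object that holds its "method" and its "body", one argument or row to a line. arm_command: Moves the arm, as the interface text tells. Its arguments: {"type":"object","properties":{"travel":{"type":"array","items":{"type":"array","items":{"type":"number"}}},"twist":{"type":"array","items":{"type":"array","items":{"type":"number"}}},"gripper":{"type":"array","items":{"type":"number"}},"grip_force":{"type":"number"}},"required":["travel","twist","gripper"]}

```bash
mkdir -p pics; python3 - <<'E'
from cell import *
import cv2
for c in("side","top"):
    cv2.imwrite(f"pics/{c}0.png",get_image(c)[:,:,::-1])
    for l in("hub","valve","stand","tyre","oil_tin","rivet_tray","spanner","mug","jar","hammer","brush"):
        print(c,l,[(r["p"],[round(v,3) for v in r["at"]]) for r in mark_of(l,c)[:2]])
o=observe();print(o["time"],o["tool_pos"],o["eef_rot"])
E
```

```text
side hub [(0.96, [0.548, 0.117, 0.181])]
side valve []
side stand [(0.61, [0.557, 0.115, -0.002])]
side tyre [(0.65, [0.557, 0.115, 0.182])]
side oil_tin [(0.89, [0.364, 0.224, -0.001])]
side rivet_tray [(0.66, [0.411, 0.071, 0.003])]
side spanner [(0.86, [0.486, -0.123, -0.001])]
side mug [(0.55, [0.389, -0.45, -0.001])]
side jar [(0.84, [0.698, 0.438, 0.003])]
side hammer [(0.89, [0.347, 0.488, -0.001])]
side brush [(0.7, [0.585, -0.422, 0.003]), (0.69, [0.553, 0.115, 0.184])]
top hub [(0.57, [0.554, 0.118, 0.183])]
top valve [(0.61, [0.531, 0.181, 0.099])]
top stand [(0.8, [0.554, 0.114, -0.001]), (0.46, [0.352, 0.486, -0.002])]
top tyre [(0.86, [0.553, 0.116, 0.181]), (0.24, [0.391, -0.456, -0.001])]
top oil_tin [(0.57, [0.355, 0.222, 0.001])]
top rivet_tray [(0.65, [0.409, 0.069, 0.001])]
top spanner [(0.88, [0.484, -0.121, -0.004]), (0.31, [0.391, -0.455, -0.001])]
top mug [(0.65, [0.556, 0.117, 0.183]), (0.6, [0.39, -0.454, -0.002])]
top jar [(0.91, [0.7, 0.439, -0.004])]
top hammer [(0.7, [0.349, 0.489, -0.002])]
top brush [(0.7, [0.579, -0.426, -0.003])]
1.2 [0.27283943 0.56228148 0.2313309 ] [ 9.74595055e-01 -2.23974280e-01 -2.87448808e-06 -1.30529178e-05]
```

View pics/side0.png

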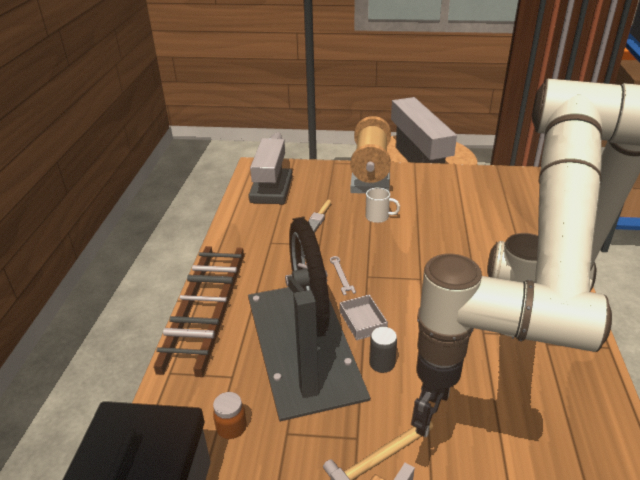

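View pics/top0.png

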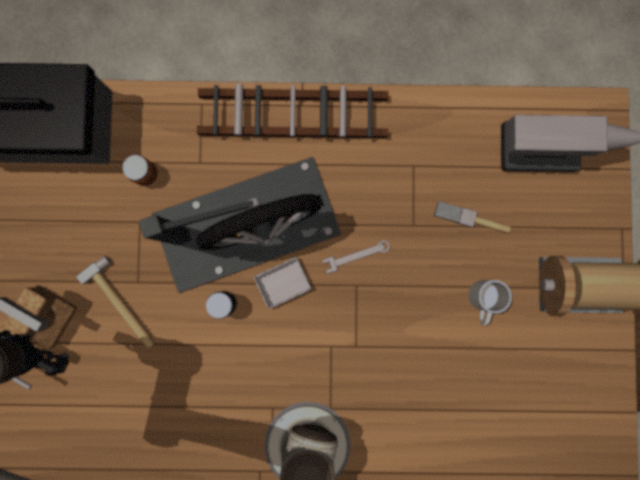

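```bash
cat > h.py <<'E'
import numpy as np, cv2
from cell import *
from scipy.spatial.transform import Rotation as R
HUB=np.array([.553,.1165,.185]); YAW=.34
S=R.from_euler('z',YAW)
def w(p): return S.apply(p)+HUB
def st(p): return S.inv().apply(np.asarray(p)-HUB)
def pol(r,deg,x=0): a=np.radians(deg); return np.array([x,-r*np.sin(a)*-1*-1,r*np.cos(a)]) # deg clockwise from robot, y left
def goalrot(tilt):  # tool z along stand x dipped by tilt deg, tool x up
    t=np.radians(tilt); z=[np.cos(t),0,-np.sin(t)]; x=[np.sin(t),0,np.cos(t)]; y=np.cross(z,x)
    return S*R.from_matrix(np.c_[x,y,z])
def now():
    o=observe(); return o,np.array(o["tool_pos"]),R.from_quat(o["eef_rot"])
def px(c,P):
    d=camera_params(c);T=np.linalg.inv(d["pose"]);p=(T[:3,:3]@np.atleast_2d(P).T).T+T[:3,3];q=p@np.array(d["K"]).T
    return q[:,:2]/q[:,2:]
def picture(name,box,va,c="top",s=5):
    im=get_image(c)[:,:,::-1].copy();x0,y0,x1,y1=box
    a=cv2.resize(im[y0:y1,x0:x1],None,fx=s,fy=s,interpolation=cv2.INTER_CUBIC);b=a.copy()
    f=lambda P:tuple(int(v) for v in (px(c,w(P))[0]-[x0,y0]+.5)*s)
    for k in range(5):
        an=va+36+72*k; cv2.line(b,f(pol(.018,an,-.04)),f(pol(.112,an)),(0,255,0),1)
    cv2.line(b,f(pol(.075,va)),f(pol(.112,va)),(0,0,255),2)
    cv2.imwrite("pics/"+name,np.vstack([a,b])if (x1-x0)>(y1-y0) else np.hstack([a,b]))
E
python3 - <<'E'
from h import *
o,p,r=now()
picture("c1.png",(190,185,330,255),219,s=4)
g=goalrot(25); print((r.inv()*g).as_rotvec(degrees=True))
print(g.inv().apply(w(pol(.065,291,-.13))-p)*100, w(pol(.065,291,-.13)))
print([ (m["p"],st(m["at"])) for m in mark_of("valve","top")],[ (m["p"],m["at"]) for m in mark_of("valve","side")], st(p))
E
```

```text
[ 25.66982672  61.42072446 -40.29663541]
[-2.70233301 45.30097769 -0.34415781] [0.41020499 0.1303556  0.20829392]
[(0.41, array([-0.00170943,  0.06923336, -0.0887    ]))] [] [-0.11546032  0.5136925   0.0463309 ]
```

View pics/c1.png

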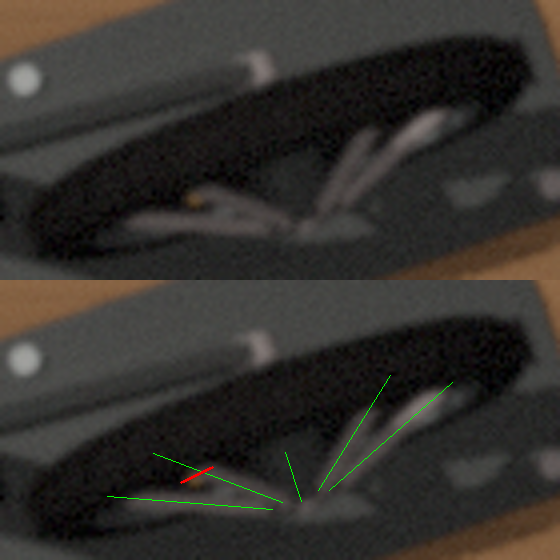

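Emit:
{"method": "arm_command", "body": {
  "travel": [
    [0,0,0],
    [0,0,0],
    [0,0,0],
    [0,0,0],
    [0,0,0],
    [0,0,0],
    [0,0,0],
    [0,0,0],
    [0,0,0],
    [0,0,0],
    [0,0,0],
    [0,0,0],
    [0,0,0],
    [0,0,0]
  ],
  "twist": [
    [1.83,4.39,-2.88],
    [1.83,4.39,-2.88],
    [1.83,4.39,-2.88],
    [1.83,4.39,-2.88],
    [1.83,4.39,-2.88],
    [1.83,4.39,-2.88],
    [1.83,4.39,-2.88],
    [1.83,4.39,-2.88],
    [1.83,4.39,-2.88],
    [1.83,4.39,-2.88],
    [1.83,4.39,-2.88],
    [1.83,4.39,-2.88],
    [1.83,4.39,-2.88],
    [1.83,4.39,-2.88]
  ],
  "gripper": [-1,-1,-1,-1,-1,-1,-1,-1,-1,-1,-1,-1,-1,-1]
}}

```text
time: 2.52
tool_pos: [0.2719, 0.5626, 0.2318]
eef_rot: [0.83, 0.145, 0.531, -0.092]
contact_force: [1.1, -0.5, 0.6]
grip_width: -0.0002
grip_force: 0.0
```

```bash
cat > go.py <<'E'
from h import *
import sys
r,d,x,t=map(float,sys.argv[1:5])
o,p,q=now(); g=goalrot(t)
a=st(p)
print("t",round(o["time"],2),"stand",a.round(3),"q",np.round(o["q"],2),"F",np.round(o["contact_force"],1),"grip",round(o["grip_width"],3))
print("rot left",(q.inv()*g).as_rotvec(degrees=True).round(1),"shift cm now-axes",(q.inv().apply(w(pol(r,d,x))-p)*100).round(2))
E
python3 go.py .065 291 -.13 25
```

```text
t 2.52 stand [-0.116  0.514  0.047] q [ 1.44  0.32 -0.89  1.86 -1.   -1.19] F [ 1.1 -0.5  0.6] grip -0.0
rot left [-0.2 -0.2  0.2] shift cm now-axes [-2.85 45.35 -0.42]
```

Emit:
{"method": "arm_command", "body": {
  "travel": [
    [-0.19,3.02,-0.03],
    [-0.19,3.02,-0.03],
    [-0.19,3.02,-0.03],
    [-0.19,3.02,-0.03],
    [-0.19,3.02,-0.03],
    [-0.19,3.02,-0.03],
    [-0.19,3.02,-0.03],
    [-0.19,3.02,-0.03],
    [-0.19,3.02,-0.03],
    [-0.19,3.02,-0.03],
    [-0.19,3.02,-0.03],
    [-0.19,3.02,-0.03],
    [-0.19,3.02,-0.03],
    [-0.19,3.02,-0.03],
    [-0.19,3.02,-0.03]
  ],
  "twist": [
    [0,0,0],
    [0,0,0],
    [0,0,0],
    [0,0,0],
    [0,0,0],
    [0,0,0],
    [0,0,0],
    [0,0,0],
    [0,0,0],
    [0,0,0],
    [0,0,0],
    [0,0,0],
    [0,0,0],
    [0,0,0],
    [0,0,0]
  ],
  "gripper": [-1,-1,-1,-1,-1,-1,-1,-1,-1,-1,-1,-1,-1,-1,-1]
}}

```text
time: 3.77
tool_pos: [0.403, 0.2576, 0.3426]
eef_rot: [0.866, 0.116, 0.485, -0.032]
contact_force: [0.4, -0.1, -0.5]
grip_width: 0.0002
grip_force: 0.0
```

```bash
python3 go.py .065 291 -.13 25
```

```text
t 3.77 stand [-0.094  0.183  0.158] q [ 0.64 -0.26 -1.07  2.05 -0.42 -0.7 ] F [ 0.4 -0.1 -0.5] grip 0.0
rot left [6.9 7.1 0. ] shift cm now-axes [-13.18  11.75   5.55]
```

```bash
cat > kin.py <<'E'
import numpy as np
from scipy.spatial.transform import Rotation as R
from scipy.optimize import least_squares
D=[([1.378,.385,.008,0,-1.194,-.259],[.2728,.5623,.2313],[.9746,-.224,0,0]),
([1.44,.32,-.89,1.86,-1.,-1.19],[.2719,.5626,.2318],[.83,.145,.531,-.092]),
([.64,-.26,-1.07,2.05,-.42,-.70],[.403,.2576,.3426],[.866,.116,.485,-.032])]
def fk(q,P,s4=1,s6=1):
    d1,a1,L2,a3,L3,Lt=P
    A=R.from_euler('z',q[0]); B=A*R.from_euler('y',q[1])       # q2 leans forward
    p=A.apply([a1,0,0])+[0,0,d1]+B.apply([0,0,L2])
    C=B*R.from_euler('y',-q[2]); p=p+C.apply([L3,0,a3])         # forearm along x
    E=C*R.from_euler('x',s4*q[3])*R.from_euler('y',-q[4])       # q5<0 bends down
    T=E*R.from_euler('x',s6*q[5])
    return p+E.apply([Lt,0,0]),T*R.from_matrix(np.array([[0,0,1],[0,-1,0],[1,0,0]])).__mul__(R.identity())
E
python3 - <<'E'
from kin import *
for s4 in(1,-1):
    print(s4,[ (fk(q,[0]*6,s4)[1].apply([0,0,1]).round(2),R.from_quat(r).apply([0,0,1]).round(2)) for q,p,r in D])
    f=lambda P:np.ravel([fk(q,P,s4)[0]-p for q,p,r in D])
    s=least_squares(f,[.33,.05,.4,.03,.4,.2]); print(s.x.round(3),s.fun.round(3),s.jac.T@s.jac)if 0 else print(s.x.round(3),s.fun.round(3),np.linalg.svd(s.jac)[1].round(2))
E
```

```text
1 [(array([-0., -0., -1.]), array([ 0.,  0., -1.])), (array([-0.75,  0.52, -0.42]), array([ 0.85,  0.31, -0.42])), (array([ 0.4 ,  0.75, -0.53]), array([ 0.83,  0.17, -0.53]))]
[ 0.019  0.773  0.012 -0.025 -0.184 -0.2  ] [-0.158  0.024  0.044 -0.033  0.017  0.046  0.019 -0.034 -0.09 ] [3.17 2.51 1.1  0.54 0.33 0.28]
-1 [(array([-0., -0., -1.]), array([ 0.,  0., -1.])), (array([ 0.85,  0.31, -0.42]), array([ 0.85,  0.31, -0.42])), (array([ 0.83,  0.17, -0.53]), array([ 0.83,  0.17, -0.53]))]
[0.079 0.242 0.441 0.064 0.182 0.227] [-0.158  0.027  0.022 -0.012  0.008  0.023  0.027 -0.04  -0.045] [3.17 2.51 1.1  0.54 0.33 0.28]
```

```bash
cat >> kin.py <<'E'
def fk2(q,P):
    d1,L2,L3,Lt,b1,b2,a1,a3=P
    A=R.from_euler('z',q[0]); B=A*R.from_euler('y',q[1])
    p=A.apply([a1,b1,0])+[0,0,d1]+B.apply([0,0,L2])
    C=B*R.from_euler('y',-q[2]); p=p+C.apply([L3,0,a3])
    E=C*R.from_euler('x',-q[3])*R.from_euler('y',-q[4])
    T=E*R.from_euler('x',-q[5])
    return p+E.apply([Lt,b2,0]),T*R.from_matrix(np.array([[0,0,1],[0,1,0],[-1,0,0]]))
E
python3 - <<'E'
from kin import *
f=lambda P:np.r_[np.ravel([fk2(q,P)[0]-p for q,p,r in D]),.02*np.array(P)[4:]*[1,0,1,1]]
s=least_squares(f,[.3,.41,.43,.3,0,-.15,0,0]); print(s.x.round(3),(s.fun*1000).round(1),np.linalg.svd(s.jac)[1].round(2))
for q,p,r in D: 
    M=fk2(q,s.x)[1]; print((M.inv()*R.from_quat(r)).as_rotvec(degrees=True).round(1))
from cell import observe; print(observe()["q"])
E
```

```text
[ 0.164  0.568  0.426  0.302  0.001 -0.161 -0.005 -0.001] [ 0.1 -0.   0.2  0.2  0.   0.2 -0.2  0.2 -0.4  0.  -0.  -0.1 -0. ] [3.23 2.71 1.85 1.29 0.88 0.52 0.29 0.16]
[  0.  -0. -90.]
[  0.1   0.1 -90.2]
[  0.2   0.2 -90.2]
[ 0.64039356 -0.26025127 -1.06783136  2.05254752 -0.42307273 -0.69757436]
```

```bash
cat >> kin.py <<'E'
PP=[.164,.568,.426,.302,.001,-.161,-.005,-.001]
LO=np.array([-3.1,-1.17,-1.03,-3.12,-2.95,-.2,])*1; LO[5]=-3.0
HI=np.array([3.1,2.0,1.37,2.0,-.2,3.0])
FIX=R.from_euler('z',-90,degrees=True)
def FK(q):
    p,M=fk2(q,PP); return p,M*FIX
def ik(p,G,q0):
    f=lambda q:np.r_[(FK(q)[0]-p)*5,(FK(q)[1].inv()*G).as_rotvec()]
    s=least_squares(f,np.clip(q0,LO+1e-3,HI-1e-3),bounds=(LO,HI)); return s.x,np.abs(s.fun).max()
E
cat > srch.py <<'E'
from kin import *; from h import w,pol,S
rng=np.random.default_rng(0)
def rot(dip,az,roll):  # tool z dipped, azimuth az (deg) left from stand x; roll about tool z
    d=np.radians(dip); z=[np.cos(d),0,-np.sin(d)]; x=[np.sin(d),0,np.cos(d)]
    return S*R.from_euler('z',az,degrees=True)*R.from_matrix(np.c_[x,np.cross(z,x),z])*R.from_euler('z',roll,degrees=True)
if __name__=="__main__":
  for dip in(10,25,40,55):
    for az in(-30,-15,0,15,30):
      for roll in(0,):
        res=[]
        for th,x in((291,0),(345,0),(345,-.07),(90,-.07)):
            best=(9,None)
            for k in range(12):
                q0=LO+(HI-LO)*rng.random(6); q0[0]=.3*rng.standard_normal()
                q,e=ik(w(pol(.065,th,x)),rot(dip,az,roll),q0)
                if e<best[0]: best=(e,q)
                if e<1e-4: break
            res.append("ok"+str(best[1].round(1)) if best[0]<1e-3 else "%.2f"%best[0])
        print(dip,az,roll,res)
E
time python3 srch.py
```

```text
10 -30 0 ['0.19', '0.12', '0.14', '0.12']
10 -15 0 ['0.04', 'ok[-0.2  0.2 -1.  -2.8 -1.1 -1.7]', '0.03', '0.02']
10 0 0 ['ok[-0.2  0.4 -0.9 -2.5 -1.1 -1.7]', 'ok[-0.3  0.2 -0.8 -2.3 -1.  -2. ]', 'ok[-0.4  0.1 -0.9 -2.2 -1.  -2. ]', 'ok[-0.6  0.4 -0.8 -2.1 -1.2 -1.9]']
10 15 0 ['ok[-0.3  0.3 -0.7 -2.1 -1.1 -2. ]', 'ok[-0.3  0.2 -0.6 -2.  -1.  -2.3]', 'ok[-0.4  0.2 -0.7 -1.9 -1.1 -2.2]', 'ok[-0.6  0.4 -0.6 -1.8 -1.2 -2.1]']
10 30 0 ['ok[-0.3  0.4 -0.5 -1.8 -1.2 -2.2]', 'ok[-0.3  0.3 -0.4 -1.7 -1.2 -2.4]', 'ok[-0.4  0.2 -0.6 -1.6 -1.3 -2.4]', 'ok[-0.6  0.5 -0.5 -1.6 -1.3 -2.2]']
25 -30 0 ['0.15', '0.11', '0.06', '0.02']
25 -15 0 ['ok[-0.   0.2 -0.9 -3.  -0.7 -1.7]', 'ok[-0.1  0.  -0.8 -2.6 -0.4 -1.9]', 'ok[-0.2 -0.1 -0.8 -2.4 -0.3 -2.2]', 'ok[-0.4  0.1 -0.8 -2.3 -0.6 -2.1]']
25 0 0 ['ok[-0.1  0.1 -0.7 -2.3 -0.5 -2.2]', 'ok[-0.   0.  -0.5 -1.8 -0.3 -2.7]', 'ok[-0.1 -0.1 -0.6 -1.7 -0.4 -2.8]', 'ok[-0.4  0.1 -0.7 -1.9 -0.7 -2.4]']
25 15 0 ['ok[-0.1  0.1 -0.5 -1.8 -0.6 -2.6]', 'ok[-0.1  0.1 -0.5 -1.6 -0.6 -2.8]', 'ok[-0.2 -0.  -0.6 -1.5 -0.7 -2.8]', 'ok[-0.4  0.2 -0.6 -1.6 -0.9 -2.5]']
25 3
[... 516 characters left out ...]
1.1 -0.9 -3. ]']
55 -30 0 ['ok[ 0.6  0.1 -0.9  1.3 -0.4 -0.4]', 'ok[ 0.6  0.  -0.8  1.1 -0.5 -0.1]', 'ok[ 0.7 -0.1 -0.9  1.1 -0.5 -0.2]', '0.03']
55 -15 0 ['0.01', 'ok[ 0.5  0.  -0.9  1.1 -0.3  0.1]', 'ok[ 0.5 -0.1 -1.   1.1 -0.3  0.1]', '0.10']
55 0 0 ['0.06', 'ok[ 0.6  0.  -0.8  0.5 -0.2  0.9]', 'ok[ 0.6 -0.1 -0.9  0.6 -0.2  0.8]', '0.02']
55 15 0 ['ok[ 0.6  0.1 -0.6  0.  -0.3  1.6]', 'ok[ 0.5  0.  -0.5 -0.2 -0.4  1.8]', 'ok[ 0.5 -0.1 -0.6 -0.1 -0.4  1.7]', 'ok[ 0.2  0.1 -0.5 -0.5 -0.5  2.4]']
55 30 0 ['ok[ 0.4  0.1 -0.4 -0.5 -0.5  2.3]', 'ok[ 0.3  0.1 -0.3 -0.5 -0.7  2.4]', 'ok[ 0.3 -0.  -0.4 -0.5 -0.7  2.4]', 'ok[ 0.1  0.1 -0.4 -0.7 -0.7  2.8]']
real	0m13.659s
user	0m14.137s
sys	0m0.067s
```

```bash
cat > plan.py <<'E'
from srch import *; from h import st,now
import scipy.linalg as sl
def hom(p,r): T=np.eye(4);T[:3,:3]=r.as_matrix();T[:3,3]=p;return T
def step(T0,T1):
    rel=np.linalg.inv(T0)@T1; L=np.real(sl.logm(rel))
    for n in range(1,60):
        s=sl.expm(L/n); v=s[:3,3]*100; u=R.from_matrix(s[:3,:3]).as_rotvec(degrees=True)
        if np.linalg.norm(v)<3.6 and np.linalg.norm(u)<6.0: return n,v.round(2),u.round(2)
def sim(q,n,v,u,body=True):
    p,r=FK(q); mx=0
    for i in range(n):
        p=p+r.apply(v)/100; r=r*R.from_rotvec(u,degrees=True); q2,e=ik(p,r,q); mx=max(mx,np.abs(q2-q).max()); q=q2
        wr=p-r.apply([0,0,.17]); 
        if i%3==2 or i==n-1 or e>1e-3: print("  ",i,"tcp st",st(p).round(2),"z",p[2].round(2),"body st",st(wr).round(2),"z",wr[2].round(2),"q",q.round(2),"e%.3f"%e)
    print("  max dq/row",mx.round(3)); return q
E
python3 - <<'E'
from plan import *
o,p,r=now(); q=np.array(o["q"]); print(np.abs(FK(q)[0]-p).max())
G=(w(pol(.065,291,-.08)))
for roll in(0,90,-90,180):
    a,e=ik(G,rot(20,12,roll),[-.2,.1,-.6,-2.,-.6,-1]); print(roll,a.round(2),round(e,4))
    if e<1e-3 and abs(a[5])<1.5: qg=a
q0=q
for V in ([.4,-.5,-.9,1.0,-.8,-.7],[.2,-.5,-.8,0,-.9,-.8],[0,-.4,-.8,-1.0,-.9,-.9],qg):
    n,v,u=step(hom(*FK(q)),hom(*FK(np.array(V)))); print(n,v,u); q=sim(q,n,v,u)
E
```

```text
0.0011365960218120974
0 [-0.27  0.07 -0.77 -1.92 -0.82 -2.3 ] 0.0
90 [-0.46  0.54 -1.03 -2.21 -1.42 -3.  ] 0.1946
-90 [-0.27  0.07 -0.77 -1.92 -0.82 -0.73] 0.0
180 [-0.27  0.07 -0.77 -1.92 -0.82  0.84] 0.0
14 [ 1.64  2.54 -0.04] [-2.46  0.37  5.02]
   0 tcp st [-0.09  0.16  0.17] z 0.36 body st [-0.23  0.19  0.26] z 0.45 q [ 0.57 -0.28 -1.03  2.   -0.36 -0.68] e0.041
   1 tcp st [-0.08  0.13  0.19] z 0.37 body st [-0.23  0.17  0.28] z 0.46 q [ 0.73 -0.28 -1.03  1.72 -0.53 -0.6 ] e0.015
   2 tcp st [-0.08  0.1   0.2 ] z 0.39 body st [-0.22  0.15  0.29] z 0.47 q [ 0.66 -0.3  -1.03  1.73 -0.53 -0.65] e0.000
   5 tcp st [-0.1   0.02  0.23] z 0.42 body st [-0.23  0.08  0.32] z 0.51 q [ 0.63 -0.35 -0.98  1.49 -0.61 -0.64] e0.000
   8 tcp st [-0.13 -0.06  0.25] z 0.43 body st [-0.25  0.02  0.34] z 0.53 q [ 0.56 -0.4  -0.94  1.29 -0.68 -0.66] e0.000
   11 tcp st [-0.18 -0.13  0.25] z 0.44 body st [-0.29 -0.04  0.35] z 0.54 q [ 0.47 -0.46 -0.91  1.11 -0.75 -0.68] e0.000
   13 tcp st [-0.23 -0.17  0.25] z 0.43 body st [-0.32 -0.08  0.35] z 0.54 q [ 0.4 -0.5 -0.9  1.  -0.8 -0.7] e0.000
  max dq
[... 813 characters left out ...]
51 -0.9  -0.83] e0.000
   8 tcp st [-0.32  0.05  0.01] z 0.2 body st [-0.41 -0.02  0.14] z 0.32 q [ 0.03 -0.42 -0.79 -0.76 -0.9  -0.85] e0.000
   11 tcp st [-0.3   0.1   0.02] z 0.2 body st [-0.4   0.02  0.13] z 0.31 q [ 0.  -0.4 -0.8 -1.  -0.9 -0.9] e0.000
  max dq/row 0.085
8 [-1.92 -0.9   1.92] [ 1.64 -3.44 -4.6 ]
   2 tcp st [-0.22  0.09  0.  ] z 0.19 body st [-0.34  0.03  0.1 ] z 0.28 q [-0.04 -0.22 -0.79 -1.28 -0.69 -0.33] e0.000
   5 tcp st [-0.13  0.07  0.01] z 0.19 body st [-0.28  0.03  0.08] z 0.27 q [-0.21 -0.04 -0.77 -1.68 -0.73  0.41] e0.000
   7 tcp st [-0.08  0.06  0.02] z 0.21 body st [-0.24  0.03  0.08] z 0.27 q [-0.27  0.07 -0.77 -1.92 -0.82  0.84] e0.000
  max dq/row 0.247
```

Emit:
{"method": "arm_command", "body": {
  "travel": [
    [1.64,2.54,-0.04],
    [1.64,2.54,-0.04],
    [1.64,2.54,-0.04],
    [1.64,2.54,-0.04],
    [1.64,2.54,-0.04],
    [1.64,2.54,-0.04],
    [1.64,2.54,-0.04],
    [1.64,2.54,-0.04],
    [1.64,2.54,-0.04],
    [1.64,2.54,-0.04],
    [1.64,2.54,-0.04],
    [1.64,2.54,-0.04],
    [1.64,2.54,-0.04],
    [1.64,2.54,-0.04]
  ],
  "twist": [
    [-2.46,0.37,5.02],
    [-2.46,0.37,5.02],
    [-2.46,0.37,5.02],
    [-2.46,0.37,5.02],
    [-2.46,0.37,5.02],
    [-2.46,0.37,5.02],
    [-2.46,0.37,5.02],
    [-2.46,0.37,5.02],
    [-2.46,0.37,5.02],
    [-2.46,0.37,5.02],
    [-2.46,0.37,5.02],
    [-2.46,0.37,5.02],
    [-2.46,0.37,5.02],
    [-2.46,0.37,5.02]
  ],
  "gripper": [-1,-1,-1,-1,-1,-1,-1,-1,-1,-1,-1,-1,-1,-1]
}}

```text
time: 4.93
tool_pos: [0.3935, -0.1253, 0.4294]
eef_rot: [0.724, -0.539, 0.426, -0.064]
contact_force: [0.0, -0.0, 0.2]
grip_width: -0.0001
grip_force: 0.0
```

```bash
python3 - <<'E'
from plan import *
o,p,r=now(); q=np.array(o["q"]); print(o["time"],q.round(2),st(p).round(3),np.abs(FK(q)[0]-p).max())
qg,e=ik(w(pol(.065,291,-.08)),rot(20,12,-90),[-.2,.1,-.6,-2.,-.6,-1])
for V in ([.2,-.5,-.8,0,-.9,-.8],[0,-.4,-.8,-1.0,-.9,-.8],qg):
    n,v,u=step(hom(*FK(q)),hom(*FK(np.array(V)))); print(n,v,u); q=sim(q,n,v,u)
E
```

```text
4.9333 [ 0.39 -0.5  -0.9   0.99 -0.8  -0.69] [-0.231 -0.175  0.244] 0.0022542768900822296
12 [-0.2   1.8   0.69] [-2.46 -2.    4.59]
   2 tcp st [-0.26 -0.19  0.2 ] z 0.38 body st [-0.34 -0.1   0.33] z 0.51 q [ 0.36 -0.5  -0.87  0.74 -0.83 -0.72] e0.000
   5 tcp st [-0.3  -0.18  0.15] z 0.34 body st [-0.36 -0.12  0.29] z 0.48 q [ 0.32 -0.5  -0.84  0.49 -0.85 -0.75] e0.000
   8 tcp st [-0.32 -0.16  0.11] z 0.29 body st [-0.39 -0.12  0.26] z 0.45 q [ 0.27 -0.5  -0.82  0.25 -0.87 -0.78] e0.000
   11 tcp st [-0.35 -0.12  0.07] z 0.25 body st [-0.41 -0.11  0.23] z 0.41 q [ 0.2 -0.5 -0.8 -0.  -0.9 -0.8] e0.000
  max dq/row 0.085
11 [-0.63  1.79  1.1 ] [-2.59 -2.53  4.36]
   2 tcp st [-0.35 -0.06  0.03] z 0.22 body st [-0.41 -0.08  0.19] z 0.37 q [ 0.14 -0.47 -0.79 -0.27 -0.89 -0.8 ] e0.000
   5 tcp st [-0.34  0.    0.01] z 0.2 body st [-0.41 -0.05  0.16] z 0.34 q [ 0.08 -0.44 -0.79 -0.55 -0.88 -0.79] e0.000
   8 tcp st [-0.32  0.06  0.01] z 0.2 body st [-0.41 -0.01  0.14] z 0.32 q [ 0.03 -0.41 -0.79 -0.82 -0.89 -0.79] e0.000
   10 tcp st [-0.3   0.1   0.02] z 0.2 body st [-0.4   0.02  0.13] z 0.31 q [ 0.  -0.4 -0.8 -1.  -0.9 -0.8] e0.000
  max dq/row 0.092
11 [-1.56  0.22  1.39] [-0.81 -2.73  5.15]
   2 tcp st [-0.24  0.11  0.02] z 0.21 body st [-0.36  0.03  0.11] z 0.3 q [-0.08 -0.27 -0.78 -1.25 -0.84 -0.79] e0.000
   5 tcp st [-0.17  0.1   0.03] z 0.21 body st [-0.31  0.04  0.1 ] z 0.29 q [-0.16 -0.14 -0.77 -1.5  -0.82 -0.76] e0.000
   8 tcp st [-0.12  0.08  0.03] z 0.21 body st [-0.27  0.03  0.09] z 0.27 q [-0.23 -0.01 -0.76 -1.75 -0.81 -0.74] e0.000
   10 tcp st [-0.08  0.06  0.02] z 0.21 body st [-0.24  0.03  0.08] z 0.27 q [-0.27  0.07 -0.77 -1.92 -0.82 -0.73] e0.000
  max dq/row 0.084
```

Emit:
{"method": "arm_command", "body": {
  "travel": [
    [-0.2,1.8,0.69],
    [-0.2,1.8,0.69],
    [-0.2,1.8,0.69],
    [-0.2,1.8,0.69],
    [-0.2,1.8,0.69],
    [-0.2,1.8,0.69],
    [-0.2,1.8,0.69],
    [-0.2,1.8,0.69],
    [-0.2,1.8,0.69],
    [-0.2,1.8,0.69],
    [-0.2,1.8,0.69],
    [-0.2,1.8,0.69]
  ],
  "twist": [
    [-2.46,-2.0,4.59],
    [-2.46,-2.0,4.59],
    [-2.46,-2.0,4.59],
    [-2.46,-2.0,4.59],
    [-2.46,-2.0,4.59],
    [-2.46,-2.0,4.59],
    [-2.46,-2.0,4.59],
    [-2.46,-2.0,4.59],
    [-2.46,-2.0,4.59],
    [-2.46,-2.0,4.59],
    [-2.46,-2.0,4.59],
    [-2.46,-2.0,4.59]
  ],
  "gripper": [-1,-1,-1,-1,-1,-1,-1,-1,-1,-1,-1,-1]
}}

```text
time: 5.93
tool_pos: [0.2655, -0.1064, 0.2513]
eef_rot: [-0.459, 0.869, -0.051, 0.177]
contact_force: [0.9, 0.1, 0.1]
grip_width: 0.0001
grip_force: 0.0
```

Emit:
{"method": "arm_command", "body": {
  "travel": [
    [-0.63,1.79,1.1],
    [-0.63,1.79,1.1],
    [-0.63,1.79,1.1],
    [-0.63,1.79,1.1],
    [-0.63,1.79,1.1],
    [-0.63,1.79,1.1],
    [-0.63,1.79,1.1],
    [-0.63,1.79,1.1],
    [-0.63,1.79,1.1],
    [-0.63,1.79,1.1],
    [-0.63,1.79,1.1]
  ],
  "twist": [
    [-2.59,-2.53,4.36],
    [-2.59,-2.53,4.36],
    [-2.59,-2.53,4.36],
    [-2.59,-2.53,4.36],
    [-2.59,-2.53,4.36],
    [-2.59,-2.53,4.36],
    [-2.59,-2.53,4.36],
    [-2.59,-2.53,4.36],
    [-2.59,-2.53,4.36],
    [-2.59,-2.53,4.36],
    [-2.59,-2.53,4.36]
  ],
  "gripper": [-1,-1,-1,-1,-1,-1,-1,-1,-1,-1,-1]
}}

```text
time: 6.85
tool_pos: [0.2357, 0.1163, 0.2022]
eef_rot: [-0.101, 0.898, 0.338, 0.264]
contact_force: [-0.1, -0.8, -0.3]
grip_width: -0.0002
grip_force: 0.0
```

```bash
python3 - <<'E'
from plan import *
o,p,r=now(); q=np.array(o["q"]); print(o["time"],q.round(2),st(p).round(3),np.abs(FK(q)[0]-p).max())
qg,e=ik(w(pol(.065,291,-.08)),rot(20,12,-90),[-.2,.1,-.6,-2.,-.6,-1])
n,v,u=step(hom(p,r),hom(*FK(np.array(qg)))); print(n,v,u); q=sim(q,n,v,u)
E
```

```text
6.85 [ 0.06 -0.41 -0.81 -1.   -0.86 -0.84] [-0.299  0.106  0.017] 0.0030138952839357663
11 [-1.58  0.22  1.36] [-0.81 -2.74  5.15]
   2 tcp st [-0.24  0.12  0.02] z 0.21 body st [-0.36  0.04  0.11] z 0.3 q [-0.05 -0.27 -0.79 -1.26 -0.82 -0.8 ] e0.000
   5 tcp st [-0.18  0.11  0.03] z 0.21 body st [-0.31  0.04  0.1 ] z 0.29 q [-0.14 -0.14 -0.77 -1.51 -0.8  -0.76] e0.000
   8 tcp st [-0.12  0.09  0.03] z 0.21 body st [-0.27  0.04  0.09] z 0.27 q [-0.22 -0.01 -0.77 -1.76 -0.81 -0.74] e0.000
   10 tcp st [-0.08  0.06  0.02] z 0.21 body st [-0.24  0.03  0.08] z 0.27 q [-0.26  0.07 -0.77 -1.93 -0.82 -0.72] e0.000
  max dq/row 0.086
```

Emit:
{"method": "arm_command", "body": {
  "travel": [
    [-1.58,0.22,1.36],
    [-1.58,0.22,1.36],
    [-1.58,0.22,1.36],
    [-1.58,0.22,1.36],
    [-1.58,0.22,1.36],
    [-1.58,0.22,1.36],
    [-1.58,0.22,1.36],
    [-1.58,0.22,1.36],
    [-1.58,0.22,1.36],
    [-1.58,0.22,1.36],
    [-1.58,0.22,1.36],
    [0,0,0]
  ],
  "twist": [
    [-0.81,-2.74,5.15],
    [-0.81,-2.74,5.15],
    [-0.81,-2.74,5.15],
    [-0.81,-2.74,5.15],
    [-0.81,-2.74,5.15],
    [-0.81,-2.74,5.15],
    [-0.81,-2.74,5.15],
    [-0.81,-2.74,5.15],
    [-0.81,-2.74,5.15],
    [-0.81,-2.74,5.15],
    [-0.81,-2.74,5.15],
    [0,0,0]
  ],
  "gripper": [-1,-1,-1,-1,-1,-1,-1,-1,-1,-1,-1,-1]
}}

```text
time: 7.85
tool_pos: [0.4589, 0.1456, 0.2069]
eef_rot: [0.402, 0.715, 0.499, 0.28]
contact_force: [-0.5, -0.6, -1.2]
grip_width: 0.0002
grip_force: 0.0
```

```bash
cat > mv.py <<'E'
# usage: mv.py x r th1 th2 ... : steps in current tool axes through successive points at depth x
from plan import *; import sys
o,p,r=now(); a=st(p); zs=S.inv().apply(r.apply([0,0,1]))
print("t",round(o["time"],2),"st",a.round(4),"r",np.hypot(a[1],a[2]).round(4),"th",np.degrees(np.arctan2(-a[1],a[2])).round(1)%360,"zdir",zs.round(2),"q",np.round(o["q"],2),"F",S.inv().apply(o["contact_force"]).round(1))
q=np.array(o["q"]); pp=p
for arg in sys.argv[1:]:
    x,rr,th=map(float,arg.split(","))
    g=w(pol(rr,th,x)); d=r.inv().apply(g-pp)*100; q,e=ik(g,r,q); print(arg,"d",d.round(2),"q",q.round(2),"e%.4f"%e); pp=g
E
python3 mv.py 0,.062,291 0,.062,300 0,.062,310 0,.062,320 0,.062,330 0,.062,340 0,.062,350 -.085,.062,345; python3 - <<'E'
from h import *
picture("c2.png",(190,175,330,265),219,s=3); cv2.imwrite("pics/s2.png",cv2.resize(get_image("side")[200:440,240:440,::-1],None,fx=2.5,fy=2.5))
print([st(m["at"]) for m in mark_of("valve","top")])
E
```

```text
t 7.85 st [-0.079   0.0588  0.0219] r 0.0628 th 290.4 zdir [ 0.92  0.19 -0.34] q [-0.26  0.08 -0.77 -1.93 -0.81 -0.72] F [-0.7 -0.4 -1.2]
0,.062,291 d [-1.72  2.69  7.23] q [-0.16  0.19 -0.63 -2.01 -0.74 -0.72] e0.0000
0,.062,300 d [-0.41  0.79 -0.38] q [-0.15  0.16 -0.61 -1.97 -0.72 -0.78] e0.0000
0,.062,310 d [-0.61  0.79 -0.42] q [-0.15  0.14 -0.59 -1.93 -0.7  -0.84] e0.0000
0,.062,320 d [-0.75  0.66 -0.41] q [-0.15  0.12 -0.57 -1.89 -0.69 -0.89] e0.0000
0,.062,330 d [-0.87  0.52 -0.38] q [-0.16  0.11 -0.55 -1.85 -0.68 -0.94] e0.0000
0,.062,340 d [-0.96  0.36 -0.35] q [-0.17  0.11 -0.54 -1.81 -0.68 -0.98] e0.0000
0,.062,350 d [-1.02  0.19 -0.3 ] q [-0.18  0.11 -0.52 -1.78 -0.69 -1.  ] e0.0000
-.085,.062,345 d [ 2.26 -2.94 -7.67] q [-0.29 -0.02 -0.66 -1.71 -0.78 -1.01] e0.0000
[array([ 0.00060994, -0.00817117, -0.0005    ]), array([-0.00345704,  0.06879083, -0.0875    ])]
```

View pics/s2.png

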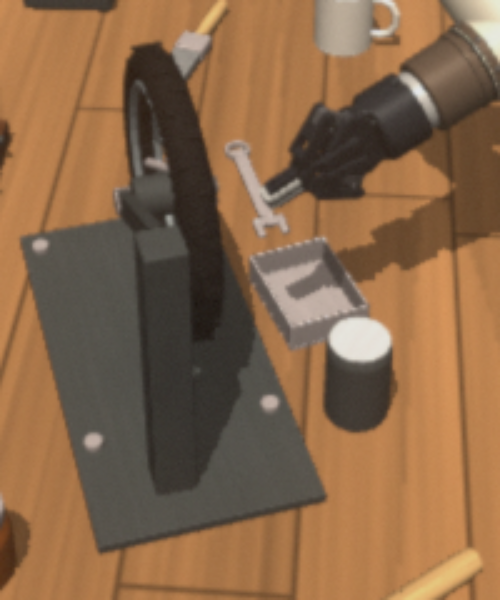

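Emit:
{"method": "arm_command", "body": {
  "travel": [
    [-0.43,0.67,1.81],
    [-0.43,0.67,1.81],
    [-0.43,0.67,1.81],
    [-0.43,0.67,1.81],
    [0,0,0],
    [-0.2,0.4,-0.19],
    [-0.2,0.4,-0.19],
    [-0.3,0.4,-0.21],
    [-0.3,0.4,-0.21],
    [-0.37,0.33,-0.2]
  ],
  "twist": [
    [0,0,0],
    [0,0,0],
    [0,0,0],
    [0,0,0],
    [0,0,0],
    [0,0,0],
    [0,0,0],
    [0,0,0],
    [0,0,0],
    [0,0,0]
  ],
  "gripper": [-1,-1,-1,-1,-1,-1,-1,-1,-1,-1]
}}

```text
time: 8.83
tool_pos: [0.5338, 0.16, 0.2291]
eef_rot: [0.398, 0.717, 0.499, 0.28]
contact_force: [0.2, 1.6, -4.7]
grip_width: 0.0
grip_force: 1.5
```

```bash
python3 mv.py 0,.062,320 0,.062,330 0,.062,340 0,.062,350 0,.062,0
```

```text
t 8.83 st [-0.0036  0.0474  0.0441] r 0.0647 th 312.9 zdir [ 0.92  0.2  -0.35] q [-0.14  0.12 -0.59 -1.91 -0.68 -0.86] F [ 0.7  1.4 -4.7]
0,.062,320 d [-0.81  0.38  0.07] q [-0.15  0.12 -0.57 -1.88 -0.69 -0.89] e0.0000
0,.062,330 d [-0.87  0.51 -0.39] q [-0.15  0.11 -0.55 -1.84 -0.68 -0.94] e0.0000
0,.062,340 d [-0.96  0.35 -0.35] q [-0.16  0.11 -0.53 -1.8  -0.69 -0.98] e0.0000
0,.062,350 d [-1.02  0.18 -0.3 ] q [-0.18  0.11 -0.52 -1.77 -0.7  -1.  ] e0.0000
0,.062,0 d [-1.05  0.   -0.25] q [-0.2   0.11 -0.51 -1.75 -0.71 -1.02] e0.0000
```

Emit:
{"method": "arm_command", "body": {
  "travel": [
    [-0.4,0.2,0.03],
    [-0.4,0.2,0.03],
    [-0.43,0.25,-0.19],
    [-0.43,0.25,-0.19],
    [-0.48,0.17,-0.17],
    [-0.48,0.17,-0.17],
    [-0.51,0.09,-0.15],
    [-0.51,0.09,-0.15],
    [-0.52,0,-0.12],
    [-0.3,0,-0.07],
    [-0.2,0,-0.05],
    [0,0,0]
  ],
  "twist": [
    [0,0,0],
    [0,0,0],
    [0,0,0],
    [0,0,0],
    [0,0,0],
    [0,0,0],
    [0,0,0],
    [0,0,0],
    [0,0,0],
    [0,0,0],
    [0,0,0],
    [0,0,0]
  ],
  "gripper": [-1,-1,-1,-1,-1,-1,-1,-1,-1,-1,-1,-1]
}}

```text
time: 9.83
tool_pos: [0.556, 0.1157, 0.2478]
eef_rot: [0.399, 0.716, 0.499, 0.281]
contact_force: [-1.4, 1.5, 0.2]
grip_width: -0.0002
grip_force: 0.7
```

```bash
python3 mv.py 0,.062,355 -.085,.062,355; python3 - <<'E'
from h import *
get_image("top");print([(m["p"],st(m["at"])) for m in mark_of("valve","top")])
get_image("side");print([(m["p"],st(m["at"])) for m in mark_of("valve","side")])
E
```

```text
t 9.83 st [ 0.0026 -0.0018  0.0628] r 0.0628 th 1.6 zdir [ 0.92  0.19 -0.34] q [-0.19  0.11 -0.5  -1.76 -0.7  -1.02] F [-0.8  1.8  0.2]
0,.062,355 d [ 0.76 -0.13 -0.06] q [-0.19  0.11 -0.52 -1.77 -0.7  -1.  ] e0.0000
-.085,.062,355 d [ 1.77 -2.85 -7.81] q [-0.32 -0.02 -0.65 -1.69 -0.8  -1.02] e0.0000
[(0.71, array([-0.15564643, -0.52186846, -0.1883    ]))]
[]
```

Emit:
{"method": "arm_command", "body": {
  "travel": [
    [0.7,-0.13,-0.06],
    [0.36,-0.57,-1.56],
    [0.36,-0.57,-1.56],
    [0.36,-0.57,-1.56],
    [0.36,-0.57,-1.56],
    [0.36,-0.57,-1.56],
    [0,0,0],
    [0,0,0],
    [0,0,0]
  ],
  "twist": [
    [0,0,0],
    [0,0,0],
    [0,0,0],
    [0,0,0],
    [0,0,0],
    [0,0,0],
    [0,0,0],
    [0,0,0],
    [0,0,0]
  ],
  "gripper": [-1,-1,-1,-1,-1,-1,-1,-1,-1]
}}

```text
time: 10.78
tool_pos: [0.4713, 0.0936, 0.2469]
eef_rot: [0.399, 0.716, 0.499, 0.281]
contact_force: [0.3, -0.5, -0.1]
grip_width: -0.0001
grip_force: 0.0
```

```bash
python3 mv.py 0.003,.062,350 0.003,.062,0 0.003,.062,10; python3 - <<'E'
from h import *
picture("c3.png",(190,175,330,265),272,s=3)
print([(m["p"],st(m["at"])) for m in mark_of("valve","top")])
E
```

```text
t 10.78 st [-0.0847  0.0057  0.0619] r 0.0621 th 354.7 zdir [ 0.92  0.19 -0.34] q [-0.3  -0.02 -0.65 -1.69 -0.79 -1.02] F [ 0.1 -0.6 -0.1]
0.003,.062,350 d [-1.34  2.89  8.18] q [-0.18  0.11 -0.52 -1.79 -0.69 -0.99] e0.0000
0.003,.062,0 d [-1.05  0.01 -0.24] q [-0.2   0.12 -0.51 -1.76 -0.71 -1.01] e0.0000
0.003,.062,10 d [-1.05 -0.17 -0.18] q [-0.22  0.12 -0.5  -1.75 -0.72 -1.01] e0.0000
[(0.55, array([-0.00183096, -0.00847453,  0.0024    ]))]
```

View pics/c3.png

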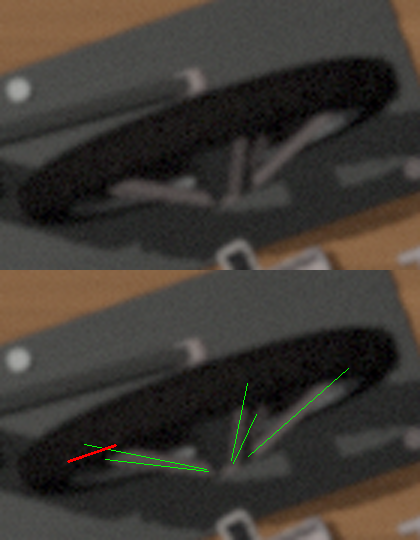

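Emit:
{"method": "arm_command", "body": {
  "travel": [
    [-0.27,0.58,1.64],
    [-0.27,0.58,1.64],
    [-0.27,0.58,1.64],
    [-0.27,0.58,1.64],
    [-0.27,0.58,1.64],
    [0,0,0],
    [-0.52,0,-0.12],
    [-0.52,0,-0.12],
    [-0.52,-0.08,-0.09],
    [-0.52,-0.08,-0.09],
    [0,0,0]
  ],
  "twist": [
    [0,0,0],
    [0,0,0],
    [0,0,0],
    [0,0,0],
    [0,0,0],
    [0,0,0],
    [0,0,0],
    [0,0,0],
    [0,0,0],
    [0,0,0],
    [0,0,0]
  ],
  "gripper": [-1,-1,-1,-1,-1,-1,-1,-1,-1,-1,-1]
}}

```text
time: 11.8
tool_pos: [0.5586, 0.1066, 0.2451]
eef_rot: [0.4, 0.716, 0.499, 0.281]
contact_force: [0.1, -1.2, 0.5]
grip_width: 0.0
grip_force: 0.0
```

```bash
python3 mv.py 0.003,.062,20 0.003,.062,30 0.003,.062,40 0.003,.062,50 0.003,.062,60 0.003,.062,70 .003,.062,80 .003,.062,90
```

```text
t 11.8 st [ 0.002  -0.0112  0.0601] r 0.0611 th 10.5 zdir [ 0.92  0.19 -0.34] q [-0.21  0.12 -0.5  -1.75 -0.72 -1.02] F [-0.3 -1.1  0.5]
0.003,.062,20 d [-1.   -0.21 -0.04] q [-0.24  0.14 -0.49 -1.73 -0.74 -1.01] e0.0000
0.003,.062,30 d [-0.96 -0.5  -0.03] q [-0.26  0.15 -0.49 -1.73 -0.76 -1.  ] e0.0000
0.003,.062,40 d [-0.86 -0.65  0.04] q [-0.28  0.17 -0.48 -1.73 -0.78 -0.98] e0.0000
0.003,.062,50 d [-0.74 -0.77  0.11] q [-0.31  0.2  -0.48 -1.74 -0.8  -0.95] e0.0000
0.003,.062,60 d [-0.6  -0.88  0.18] q [-0.33  0.22 -0.49 -1.75 -0.82 -0.92] e0.0000
0.003,.062,70 d [-0.44 -0.95  0.25] q [-0.34  0.25 -0.49 -1.76 -0.84 -0.88] e0.0000
.003,.062,80 d [-0.27 -1.    0.31] q [-0.36  0.28 -0.5  -1.78 -0.86 -0.84] e0.0000
.003,.062,90 d [-0.09 -1.02  0.35] q [-0.37  0.3  -0.51 -1.8  -0.87 -0.79] e0.0000
```

Emit:
{"method": "arm_command", "body": {
  "travel": [
    [-0.5,-0.1,-0.02],
    [-0.5,-0.1,-0.02],
    [-0.48,-0.25,-0.02],
    [-0.48,-0.25,-0.02],
    [-0.43,-0.33,0.02],
    [-0.43,-0.33,0.02],
    [-0.37,-0.39,0.05],
    [-0.37,-0.39,0.05],
    [-0.3,-0.44,0.09],
    [-0.3,-0.44,0.09],
    [-0.22,-0.47,0.12],
    [-0.22,-0.47,0.12],
    [0,0,0]
  ],
  "twist": [
    [0,0,0],
    [0,0,0],
    [0,0,0],
    [0,0,0],
    [0,0,0],
    [0,0,0],
    [0,0,0],
    [0,0,0],
    [0,0,0],
    [0,0,0],
    [0,0,0],
    [0,0,0],
    [0,0,0]
  ],
  "gripper": [-1,-1,-1,-1,-1,-1,-1,-1,-1,-1,-1,-1,-1]
}}

```text
time: 12.88
tool_pos: [0.5754, 0.062, 0.2047]
eef_rot: [0.401, 0.716, 0.498, 0.281]
contact_force: [-0.8, -0.5, 0.1]
grip_width: -0.0001
grip_force: 0.0
```

```bash
python3 mv.py .003,.062,70 .003,.062,75 .003,.062,80 .003,.062,85 .003,.062,90; python3 - <<'E'
from h import *
picture("c4.png",(190,175,330,265),340,s=4)
print([(m["p"],st(m["at"])) for m in mark_of("valve","top")])
get_image("side");print([(m["p"],st(m["at"])) for m in mark_of("valve","side")])
E
```

```text
t 12.88 st [ 0.003  -0.0588  0.0197] r 0.062 th 71.5 zdir [ 0.92  0.19 -0.35] q [-0.33  0.25 -0.49 -1.77 -0.83 -0.88] F [-0.9 -0.2  0.1]
.003,.062,70 d [ 0.06  0.15 -0.04] q [-0.34  0.25 -0.49 -1.76 -0.83 -0.89] e0.0000
.003,.062,75 d [-0.16 -0.5   0.15] q [-0.35  0.26 -0.49 -1.77 -0.84 -0.86] e0.0000
.003,.062,80 d [-0.11 -0.5   0.16] q [-0.35  0.27 -0.5  -1.78 -0.85 -0.84] e0.0000
.003,.062,85 d [-0.07 -0.51  0.17] q [-0.36  0.29 -0.5  -1.79 -0.86 -0.82] e0.0000
.003,.062,90 d [-0.02 -0.51  0.18] q [-0.37  0.3  -0.51 -1.8  -0.87 -0.8 ] e0.0000
[(0.63, array([-0.15029285,  0.1613577 , -0.1812    ])), (0.38, array([-0.34223798, -0.48471577, -0.1887    ]))]
[]
```

View pics/c4.png

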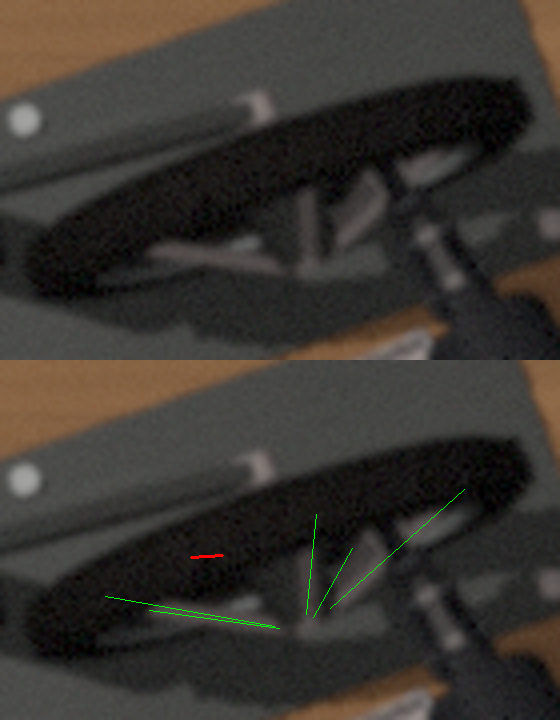

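Emit:
{"method": "arm_command", "body": {
  "travel": [
    [-0.08,-0.38,0.12],
    [-0.08,-0.38,0.12],
    [-0.06,-0.38,0.12],
    [-0.04,-0.38,0.13],
    [-0.03,-0.3,0.1],
    [0,0,0],
    [0.03,0.7,-0.2],
    [0,0,-1.7],
    [0,0,-1.7],
    [0,0,-1.7],
    [0,0,-1.7],
    [0,0,-1.7],
    [0,0,-1.7],
    [0,0,0]
  ],
  "twist": [
    [0,0,0],
    [0,0,0],
    [0,0,0],
    [0,0,0],
    [0,0,0],
    [0,0,0],
    [0,0,0],
    [0,0,0],
    [0,0,0],
    [0,0,0],
    [0,0,0],
    [0,0,0],
    [0,0,0],
    [0,0,0]
  ],
  "gripper": [-1,-1,-1,-1,-1,-1,-1,-1,-1,-1,-1,-1,-1,-1]
}}

```text
time: 14.25
tool_pos: [0.493, 0.0098, 0.2295]
eef_rot: [0.4, 0.716, 0.497, 0.282]
contact_force: [0.8, -0.8, 0.5]
grip_width: -0.0001
grip_force: 0.0
```

```bash
python3 mv.py .003,.062,80; cat > fit.py <<'E'
from h import *
import h
from scipy.ndimage import map_coordinates
def score(im,c,va,dx,dy):
    t=np.linspace(.15,.75,25)[:,None]; s=0
    for k in range(5):
        an=va+36+72*k; P=pol(.018,an,-.045)*(1-t)+pol(.112,an,-.005)*t
        if c=="top" and P[-1,2]>.055: continue      # hidden by the tyre
        u=px(c,w(P))+[dx,dy]; g=lambda u:map_coordinates(im,[u[:,1],u[:,0]],order=1)
        n=u[-1]-u[0]; L=np.hypot(*n); n=np.array([-n[1],n[0]])/max(L,1e-6)*4
        s+=(g(u)-.5*g(u+n)-.5*g(u-n)).mean()*L/40
    return s
if __name__=="__main__":
    im=cv2.GaussianBlur(get_image("top"),(0,0),1).mean(2).astype(float)
    np.save("last.npy",im)
    res=[]
    for va in np.arange(-36,36,1):
        b=max((score(im,"top",va,dx,dy),dx,dy) for dx in np.arange(-3,4) for dy in np.arange(-2,5)); res.append((round(b[0],1),va)+b[1:])
    print(sorted(res)[::-1][:8])
    picture("c5.png",(190,175,330,265),sorted(res)[-1][1],s=4)
    s=get_image("side"); cv2.imwrite("pics/s5.png",cv2.resize(s[200:350,270:350,::-1],None,fx=4,fy=4,interpolation=cv2.INTER_CUBIC))
    print([(m["p"],st(m["at"])) for m in mark_of("valve","side")+recognise("valve","side")])
E
python3 fit.py; python3 -c "
import cv2,numpy as np
a=cv2.imread('pics/c5.png');b=cv2.imread('pics/s5.png');b=cv2.resize(b,(a.shape[0]*8//15//2*1,a.shape[0]//2*1)) if 0 else b
h=max(a.shape[0],b.shape[0]);f=lambda i:np.vstack([i,np.zeros((h-i.shape[0],i.shape[1],3),np.uint8)])
o=np.hstack([f(a),f(b)]);s=min(1,600/o.shape[0],800/o.shape[1]);cv2.imwrite('pics/j5.png',cv2.resize(o,None,fx=s,fy=s,interpolation=cv2.INTER_AREA))"
```

```text
t 14.25 st [-0.0922 -0.0806  0.0445] r 0.0921 th 61.1 zdir [ 0.92  0.19 -0.35] q [-0.51  0.11 -0.57 -1.6  -0.95 -0.97] F [ 0.5 -1.   0.5]
.003,.062,80 d [-0.04  0.21 10.28] q [-0.36  0.27 -0.5  -1.78 -0.85 -0.84] e0.0000Traceback (most recent call last):
  File "fit.py", line 18, in <module>
    b=max((score(im,"top",va,dx,dy),dx,dy) for dx in np.arange(-3,4) for dy in np.arange(-2,5)); res.append((round(b[0],1),va)+b[1:])
  File "fit.py", line 18, in <genexpr>
    b=max((score(im,"top",va,dx,dy),dx,dy) for dx in np.arange(-3,4) for dy in np.arange(-2,5)); res.append((round(b[0],1),va)+b[1:])
           ~~~~~^^^^^^^^^^^^^^^^^^^
  File "fit.py", line 9, in score
    u=px(c,w(P))+[dx,dy]; g=lambda u:map_coordinates(im,[u[:,1],u[:,0]],order=1)
      ~~^^^^^^^^
  File "h.py", line 15, in px
    d=camera_params(c);T=np.linalg.inv(d["pose"]);p=(T[:3,:3]@np.atleast_2d(P).T).T+T[:3,3];q=p@np.array(d["K"]).T
ValueError: time passes only in moves, steps and waits
[ WARN:0@0.006] global loadsave.cpp:275 findDecoder imread_('pics/c5.png'): can't open/read file: check file path/integrity
[ WARN:0@0.006] global loadsave.cpp:275 findDecoder imread_('pics/s5.png'): can't open/read file: check file path/integrity
Traceback (most recent call last):
AttributeError: 'NoneType' object has no attribute 'shape'
```

Camera parameters should be cached.

```bash
sed -i 's/^def px/import functools\nCP=functools.lru_cache(None)(camera_params)\ndef px/; s/d=camera_params(c);/d=CP(c);/' h.py
python3 fit.py && python3 -c "
import cv2,numpy as np
a=cv2.imread('pics/c5.png');b=cv2.imread('pics/s5.png')
h=max(a.shape[0],b.shape[0]);f=lambda i:np.vstack([i,np.zeros((h-i.shape[0],i.shape[1],3),np.uint8)])
o=np.hstack([f(a),f(b)]);s=min(1,600/o.shape[0],800/o.shape[1]);cv2.imwrite('pics/j5.png',cv2.resize(o,None,fx=s,fy=s,interpolation=cv2.INTER_AREA))"
```

```text
[(np.float64(56.6), np.int64(31), np.int64(2), np.int64(-2)), (np.float64(56.5), np.int64(30), np.int64(2), np.int64(-2)), (np.float64(56.4), np.int64(32), np.int64(2), np.int64(-2)), (np.float64(56.2), np.int64(29), np.int64(2), np.int64(-2)), (np.float64(55.9), np.int64(33), np.int64(2), np.int64(-2)), (np.float64(55.5), np.int64(28), np.int64(2), np.int64(-2)), (np.float64(55.4), np.int64(34), np.int64(2), np.int64(-2)), (np.float64(54.6), np.int64(35), np.int64(2), np.int64(-2))]
[(0.6, array([ 0.03123862,  0.12249457, -0.1721    ])), (0.2, array([ 0.24474851,  0.27958444, -0.1221    ]))]
```

View pics/j5.png

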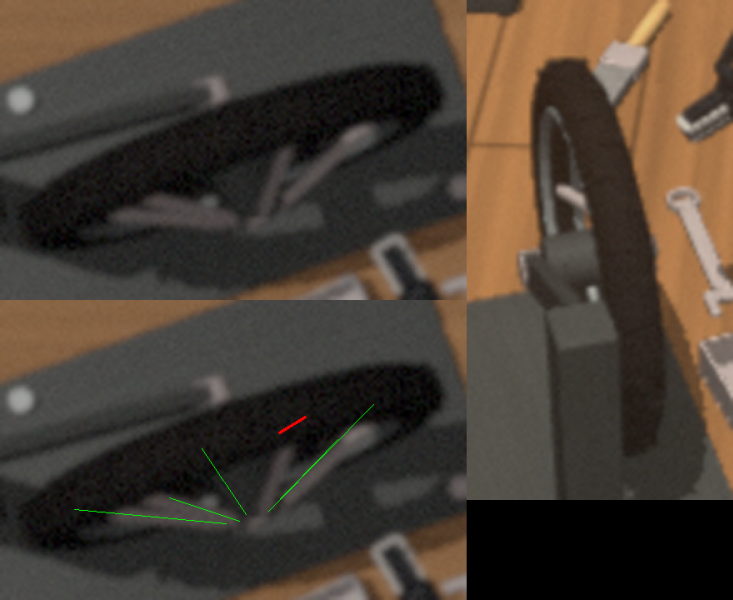

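```bash
cat > fit.py <<'E'
from h import *
from scipy.ndimage import map_coordinates
CAM=st(np.array(CP("top")["pose"])[:3,3])
def pts(va):
    out=[]
    for k in range(5):
        an=va+36+72*k; t=np.linspace(.1,1,46)[:,None]; P=pol(.018,an,-.045)*(1-t)+pol(.112,an,-.005)*t
        d=CAM-P; d/=np.linalg.norm(d,axis=1)[:,None]
        Q=P[:,None]+d[:,None]*np.linspace(.004,.4,200)[None,:,None]; r=np.hypot(Q[...,1],Q[...,2])
        hid=(((r>.107)&(r<.15)&(abs(Q[...,0])<.019))|((r<.022)&(Q[...,0]>-.048)&(Q[...,0]<.03))).any(1)
        u=px("top",w(P)); n=u[-1]-u[0]; n=np.array([-n[1],n[0]])/np.hypot(*n)*3.5
        seg=np.r_[0,np.hypot(*np.diff(u,axis=0).T)]
        out.append((u[~hid],np.repeat(n[None],(~hid).sum(),0),seg[~hid]))
    return [np.concatenate(z) for z in zip(*out)]
def fit(im,lo=-36,hi=36):
    res=[]
    for va in np.arange(lo,hi,1):
        u,n,s=pts(va)
        for dx in np.arange(-2,2.1,.5):
            for dy in np.arange(-2,3.1,.5):
                g=lambda v:map_coordinates(im,[v[:,1]+dy,v[:,0]+dx],order=1)
                res.append((round(float(((g(u)-.5*g(u+n)-.5*g(u-n))*s).sum()/10),1),int(va),float(dx),float(dy)))
    best={}
    for r in sorted(res): best[r[1]]=r
    return sorted(best.values())[::-1][:6]
def prep(im): return cv2.GaussianBlur(im,(0,0),.8).mean(2).astype(float)
E
python3 - <<'E'
from fit import *
print(CAM.round(2))
print("first(219=3 mod72)",fit(prep(cv2.imread("pics/top0.png"))))
print("now",fit(np.load("last.npy")))
E
```

```text
[-0.15 -0.07  1.24]
first(219=3 mod72) [(288.8, 5, -1.0, -2.0), (286.7, 4, -1.0, -2.0), (285.2, 6, -1.0, -2.0), (285.1, 3, -1.0, -2.0), (283.4, 2, -0.5, -2.0), (279.7, 29, 2.0, -1.5)]
now [(234.5, -6, -1.0, -2.0), (233.2, -5, -1.0, -2.0), (230.6, -7, -0.5, -2.0), (229.9, -8, -0.5, -2.0), (229.2, -4, -1.5, -2.0), (228.6, 29, 2.0, -2.0)]
```

```bash
sed -i 's/np.arange(-2,3.1,.5)/np.arange(-5,2.1,.5)/' fit.py; python3 - <<'E'
from fit import *
print("first(219=3 mod72)",fit(prep(cv2.imread("pics/top0.png")),-12,14))
print("now",fit(np.load("last.npy"),-20,14))
E
python3 mv.py .003,.062,78 .003,.062,84 .003,.062,93 .003,.062,96 .003,.062,99
```

```text
first(219=3 mod72) [(288.8, 5, -1.0, -2.0), (286.7, 4, -1.0, -2.0), (285.2, 6, -1.0, -2.0), (285.1, 3, -1.0, -2.0), (283.4, 2, -0.5, -2.0), (279.4, 7, -1.5, -2.0)]
now [(234.5, -6, -1.0, -2.0), (233.2, -5, -1.0, -2.0), (230.6, -7, -0.5, -2.0), (229.9, -8, -0.5, -2.0), (229.2, -4, -1.5, -2.0), (226.2, -9, -0.5, -2.0)]
t 14.55 st [-0.0898 -0.0798  0.0443] r 0.0913 th 61.0 zdir [ 0.92  0.2  -0.34] q [-0.5   0.11 -0.57 -1.6  -0.95 -0.97] F [0.2 0.3 0.5]
.003,.062,78 d [-0.06  0.32  9.97] q [-0.35  0.27 -0.49 -1.78 -0.85 -0.85] e0.0000
.003,.062,84 d [-0.1  -0.61  0.2 ] q [-0.36  0.29 -0.5  -1.79 -0.86 -0.82] e0.0000
.003,.062,93 d [-0.02 -0.91  0.33] q [-0.37  0.31 -0.51 -1.81 -0.88 -0.78] e0.0000
.003,.062,96 d [ 0.03 -0.3   0.12] q [-0.37  0.32 -0.51 -1.81 -0.88 -0.77] e0.0000
.003,.062,99 d [ 0.04 -0.3   0.12] q [-0.38  0.33 -0.52 -1.82 -0.89 -0.75] e0.0000
```

Emit:
{"method": "arm_command", "body": {
  "travel": [
    [0,0.05,1.66],
    [0,0.05,1.66],
    [-0.01,0.05,1.66],
    [-0.01,0.05,1.66],
    [-0.01,0.05,1.66],
    [-0.02,0.05,1.66],
    [0,0,0],
    [-0.05,-0.31,0.1],
    [-0.05,-0.31,0.1],
    [-0.01,-0.3,0.11],
    [-0.01,-0.3,0.11],
    [0,-0.31,0.11],
    [0.02,-0.2,0.08],
    [0,0,0],
    [0,0,0]
  ],
  "twist": [
    [0,0,0],
    [0,0,0],
    [0,0,0],
    [0,0,0],
    [0,0,0],
    [0,0,0],
    [0,0,0],
    [0,0,0],
    [0,0,0],
    [0,0,0],
    [0,0,0],
    [0,0,0],
    [0,0,0],
    [0,0,0],
    [0,0,0]
  ],
  "gripper": [-1,-1,-1,-1,-1,-1,-1,-1,-1,-1,-1,-1,-1,-1,-1]
}}

```text
time: 15.8
tool_pos: [0.576, 0.059, 0.18]
eef_rot: [0.399, 0.716, 0.499, 0.281]
contact_force: [0.2, 1.3, 0.1]
grip_width: 0.0002
grip_force: 0.8
```

```bash
python3 mv.py .003,.062,84
```

```text
t 15.8 st [ 0.0025 -0.0618 -0.005 ] r 0.062 th 94.6 zdir [ 0.92  0.2  -0.34] q [-0.37  0.31 -0.51 -1.82 -0.88 -0.77] F [0.6 1.2 0.1]
.003,.062,84 d [ 0.    1.09 -0.35] q [-0.36  0.29 -0.5  -1.79 -0.86 -0.82] e0.0000
```

Emit:
{"method": "arm_command", "body": {
  "travel": [
    [0.03,0.7,-0.2],
    [0,0,-1.7],
    [0,0,-1.7],
    [0,0,-1.7],
    [0,0,-1.7],
    [0,0,-1.7],
    [0,0,-1.7],
    [0,0,0],
    [0,0,0]
  ],
  "twist": [
    [0,0,0],
    [0,0,0],
    [0,0,0],
    [0,0,0],
    [0,0,0],
    [0,0,0],
    [0,0,0],
    [0,0,0],
    [0,0,0]
  ],
  "gripper": [-1,-1,-1,-1,-1,-1,-1,-1,-1]
}}

```text
time: 16.55
tool_pos: [0.4944, 0.009, 0.2225]
eef_rot: [0.4, 0.716, 0.499, 0.282]
contact_force: [0.3, 0.7, -0.2]
grip_width: 0.0002
grip_force: 0.0
```

```bash
python3 mv.py .003,.062,78 ; python3 - <<'E'
from fit import *
im=get_image("top"); print("now",fit(prep(im),-20,20)); picture("c6.png",(190,175,330,265),0,s=4)
E
```

```text
t 16.55 st [-0.0911 -0.0818  0.0375] r 0.09 th 65.4 zdir [ 0.92  0.19 -0.34] q [-0.51  0.13 -0.58 -1.61 -0.96 -0.94] F [ 0.5  0.5 -0.2]
.003,.062,78 d [0.13 1.01 9.9 ] q [-0.35  0.27 -0.5  -1.78 -0.85 -0.84] e0.0000
now [(279.5, 0, -1.0, -2.0), (278.3, -1, -1.0, -2.0), (276.9, 1, -1.0, -2.0), (276.4, -2, -0.5, -2.0), (275.5, 2, -1.5, -2.0), (269.9, 3, -1.5, -2.0)]
```

View pics/c6.png

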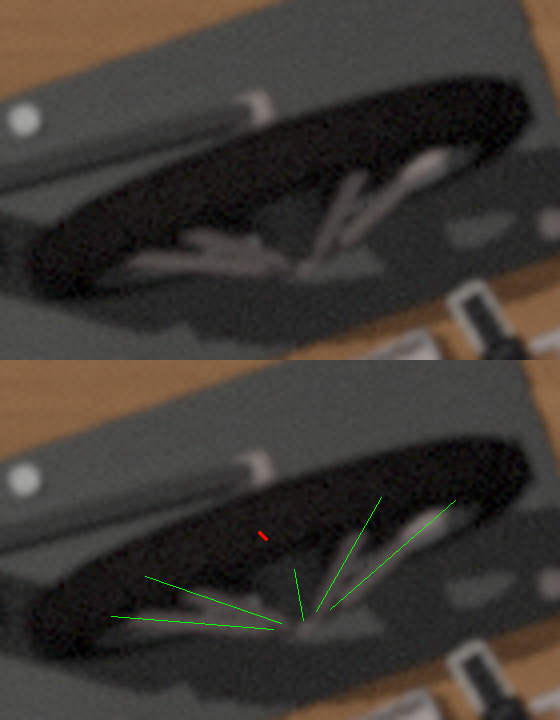

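```bash
python3 -c "
from cell import *
print(finish_job())"
```

```text
the job is handed in; nothing more can be done
None
```

The job is handed in at 16.6 s: the valve measures within about 2° of straight up by matching the spokes in the top camera, since the tyre hides the valve itself there. It took three pushes on a spoke, with the fingers drawn fully out after the first and second and the hand clear of the wheel at the end; the system returned no verdict.

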